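Hook the rinse basket out of the narrow tank

TASK

A small wire basket of bushings hangs deep in the narrow clear rinse tank. Take the hooked rod (not the straight one) from the wooden rack, lift the basket out of the tank by its bail with the hook without touching the basket with the fingers, set it down gently, upright, on the floor of the low metal drip tray, then unhook and hang the hooked rod back in its empty slot of the rack.

Things in the scene. Friction and masses are not known exactly. Their poses are not given: they have to be found in the camera images.
- hook_rod: Loose rod, 0.12 kg. Origin: flange underside on rod axis, z up. Wood handle 16 (x) x 36 (y), from 6 to 52 mm up, on a 36 x 50 x 6 flange. 7 mm steel rod below ends in a J hook pointing to -x: tongue's top 110, underside 117 below origin; upturned tip 29 from axis, its top 100 below; bail seats 12 from axis. Its x starts along the rack's x. A like rod without hook hangs in the other slot
- basket: Loose wire basket, 0.1 kg, 60 (x) x 36 (y) x 22 mm high. Origin: centre of underside, z up. Rigid arched bail of 6 mm wire at x = 0 spans y, legs at y = -18 and +18; underside of its peak 62, top 68 above origin; open below down to 22. Hook it from its +x or -x side. Hangs by ears (30 mm out in y) on the tank's rails, underside 14 above table; lifts straight up
- tank: Fixed narrow clear box with grey foot and steel rim, open on top, holding the basket (x along its x within 3 degrees). Origin: centre of underside, on the table, z up. Inside 120 (x) x 80 (y) mm, walls 4, rim 140 above the table. Rails along both long walls, 18 mm wide, tops 32 above the table.
- tray: Low aluminium drip tray, fixed, 130 (x) x 100 (y) mm, lip 12 mm high, walls and floor 3 mm thick. Origin: centre of its underside, on the table; z up.
- rack: Fixed wooden rack, 70 (x) x 150 (y) mm. Origin: centre of underside, on the table, z up; front faces -x. Top board, upper face 140 above the table, has two slots 28 mm wide at y = -35 and +35, from the open front edge (x = -35) to x = 20. A rod's flange lies on the board, at start at x = -8. Free below the slots. The hook, pointing along the slot, passes through it from above.

How it is judged:
By the outcome, as a careful person would: the job done as asked, in the order asked, and still so for the second after the job is handed in, with the robot touching nothing.
It also fails if it takes over 61 s, if anything falls off the work surface, if the arm or the gripper's body presses on something with over 40 N, if the wrist force passes 120 N, or if a joint passes its speed limit or range.

ROBOT

A 7-joint arm with a two-finger parallel gripper is mounted at the origin on the work surface; the furniture and walls round the work are solid. World frame = base frame: x ahead of the robot, y to its left, z up, the work surface at z = 0. Lengths are in mm, angles in rad, forces in N, time in s.
With the tool pointing down it reaches from about 425 to 800 mm from the base axis. Payload 8.3 kg.
Tool frame: the origin (TCP) lies on the front face of the gripper's body, between the roots of the fingers; the fingertips stand 73 mm ahead of it and the grasp point (between the pads) lies 54 mm ahead of it (bot.tip_extent is the distance from the TCP to the fingertips, in mm); z points along the fingers, y is the line along which they close (so a half turn about z gives the same grasp; the last joint's range is limited). The gripper opens to 85 mm and grips with 20 to 120 N. Pads are 22 mm wide; open, the fingers measure 114 mm over their backs; the gripper's body (76 mm by 85 mm) begins 54 mm behind the grasp point. The pads swing forward as they close: fully open they stand 13 mm farther back than shut.
Start: joints at [-0.063, 0.383, 0.016, 1.37, -0.006, 1.388, -0.046], TCP at [624.987, 0.043, 303.879] pointing down, gripper open.
Joint ranges: [-2.95, 2.95], [-0.25, 2.06], [-1.52, 1.56], [0.18, 2.33], [-1.44, 4.58], [0.02, 2.06], [-3.01, 3.01]. Speed limits (rad/s): [2.39, 2.39, 3.01, 3.01, 3.14, 3.14, 3.14].

INTERFACE

Orientations are given as [roll, pitch, yaw] about the fixed x, y, z axes, in that order (R = Rz(yaw) Ry(pitch) Rx(roll)).
In Python, from plant import bot gives the robot as it stands.
- The arm moves only by the shell command python3 steer.py FILE [FORCE], which reads ROWS from the file FILE. ROWS is a JSON list of rows, 1 to 10 of them, each of 7 numbers: a rotation vector rx, ry, rz in rad, then dx, dy, dz in cm, then the finger opening in mm; each row is the pose to reach, as a shift and turn from the pose commanded when the command began, along the tool's axes at that moment; what a row does not reach only later rows make up. A row lasts 1/12 s, in which the tool goes at most 41.7 mm and 0.125 rad, less where a joint would pass 70% of its speed; a pose out of reach is approached as far as the arm can. The fingers move at their own pace and stop on an object; FORCE is the grip in N (left out, the last holds). Time passes only in rows, so rows that do not move let the fingers close. It prints the time, the measured TCP pose, the force, the opening and the grip force at its end. Input that does not fit is refused with a message, and nothing moves.
- bot.state(): the state, without advancing time (a new reading comes with each control period).
- bot.read_camera(name): name is "scene" or "side" or "wrist"; returns the picture (420x560x3 uint8, blue, green, red); there is no depth.
- bot.get_calibration(name): a dict with "K" (3x3 intrinsics, pixels), "cam_to_world" (4x4, takes a point from camera to world coordinates). Camera axes: x right, y down, z forward; pixel columns grow to the right and rows downward; lengths in mm; the calibration is good to about 2 mm. A picture is of the moment at which its call begins: read the wrist's pose just before it. get_calibration takes no time and is no camera call; for the wrist camera it gives the pose at the moment of the call.
- bot.close_job(): hands the job in; it is judged then, once.
The state is a dict: "clock": time; "joint_pos": joint angles; "joint_velocities": joint speeds; "joint_torque": joint torques, N m; "eef_pos": TCP position; "ee_rot": TCP orientation; "ft_force": force on the tool from outside, world axes, zero at the start; "torque": the same for the moment, N m; "gripper_width": finger opening in mm; "grasp_force": force on a finger pad.
Only numpy, scipy, OpenCV 4.12 (cv2) and the standard library are available. Lean on these libraries where they do the work, as an engineer would, in place of code of your own. Each camera call takes 0.05 s, during which the arm holds its last target. There are 200 camera calls.

## Working session

There is one attempt and no reset: what is moved stays moved. The work goes in short steps, Python scripts to look and compute and a shell command to move; the robot and the scene stay as the last step left them, time stands still between calls to the robot, and variables do not carry over. Pictures are saved under pics/ and viewed, at most 10 in all, crops included, and the job is handed in when it is done.

```bash
ls; mkdir -p pics; python3 - <<'E'
from plant import bot
import cv2,numpy as np
s=bot.state();print(s['clock'],s['eef_pos'],s['ee_rot'],s['gripper_width'])
for n in ['scene','side','wrist']:
    c=bot.get_calibration(n);print(n,np.round(c['K'],1).tolist(),np.round(c['cam_to_world'],3).tolist())
    cv2.imwrite(f'pics/{n}0.png',bot.read_camera(n))
E
```

```text
pics
plant.py
steer.py
0.0 [6.24633243e+02 7.48072510e-02 3.02848493e+02] [-3.13961122e+00  2.07895215e-06  1.57089734e+00] 85.36784656317191
scene [[445.4, 0.0, 271.3], [0.0, 445.4, 206.5], [0.0, 0.0, 1.0]] [[-0.885, -0.253, 0.391, 175.74], [-0.465, 0.462, -0.755, 437.155], [0.01, -0.85, -0.527, 541.115], [0.0, 0.0, 0.0, 1.0]]
side [[417.8, 0.0, 278.6], [0.0, 417.8, 203.8], [0.0, 0.0, 1.0]] [[0.372, -0.759, 0.534, 46.357], [-0.928, -0.296, 0.226, -427.668], [-0.014, -0.579, -0.815, 788.647], [0.0, 0.0, 0.0, 1.0]]
wrist [[336.8, 0.0, 273.8], [0.0, 336.8, 206.8], [0.0, 0.0, 1.0]] [[1.0, 0.001, -0.002, 624.379], [0.001, -0.947, -0.321, 81.574], [-0.002, 0.321, -0.947, 373.093], [0.0, 0.0, 0.0, 1.0]]
```

View pics/scene0.png

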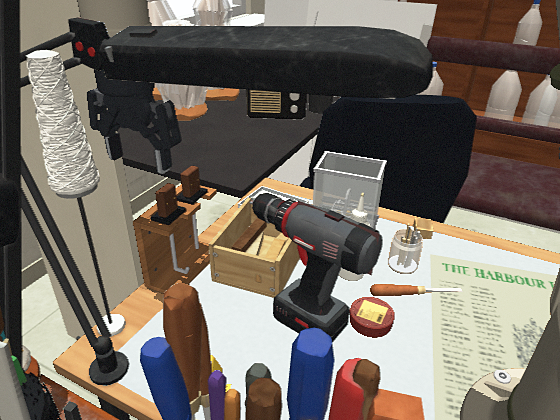

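View pics/side0.png

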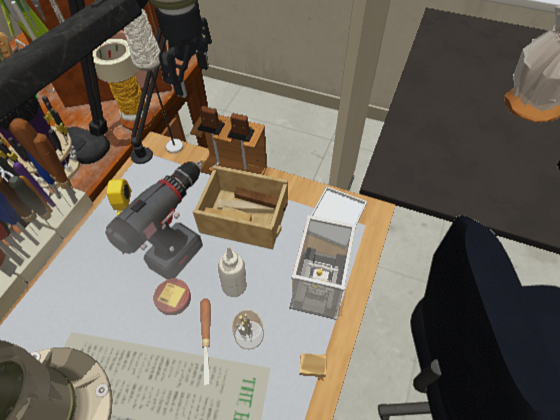

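View pics/wrist0.png

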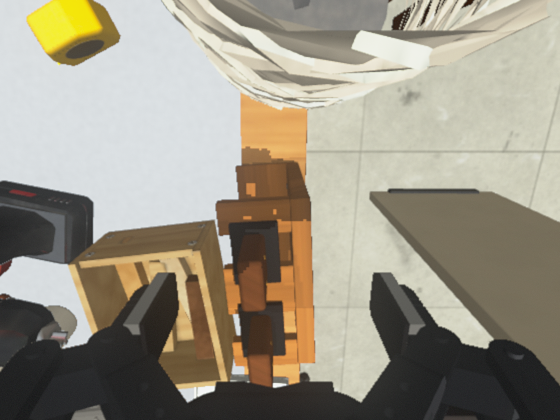

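The scene view shows the rack at (175,235) with a J hook under the front rod at (180,270), and the tank at (350,190). In the side view the rack is at (235,140), the tank at (320,255), and a bright panel, possibly the tray, at (340,205). Next I'll enlarge these areas.

```bash
python3 - <<'E'
import cv2,numpy as np
a=cv2.imread('pics/side0.png')[90:330,190:400]; b=cv2.imread('pics/scene0.png')[140:320,125:400]
a=cv2.resize(a,None,fx=2.5,fy=2.5,interpolation=3)[:600,:525]
a1=cv2.imread('pics/side0.png')[180:325,280:385]; a1=cv2.resize(a1,None,fx=3.8,fy=3.8,interpolation=3)
r=cv2.imread('pics/scene0.png')[155:300,130:220]; r=cv2.resize(r,None,fx=3.8,fy=3.8,interpolation=3)
h=max(a1.shape[0],r.shape[0]);print(a1.shape,r.shape)
cv2.imwrite('pics/c1.png',np.hstack([a1,r])[:600,:800])
b=cv2.resize(cv2.imread('pics/scene0.png')[145:265,230:400],None,fx=4.6,fy=4.6,interpolation=3);print(b.shape);cv2.imwrite('pics/c2.png',b)
E
```

```text
(551, 399, 3) (551, 342, 3)
(552, 782, 3)
```

View pics/c1.png

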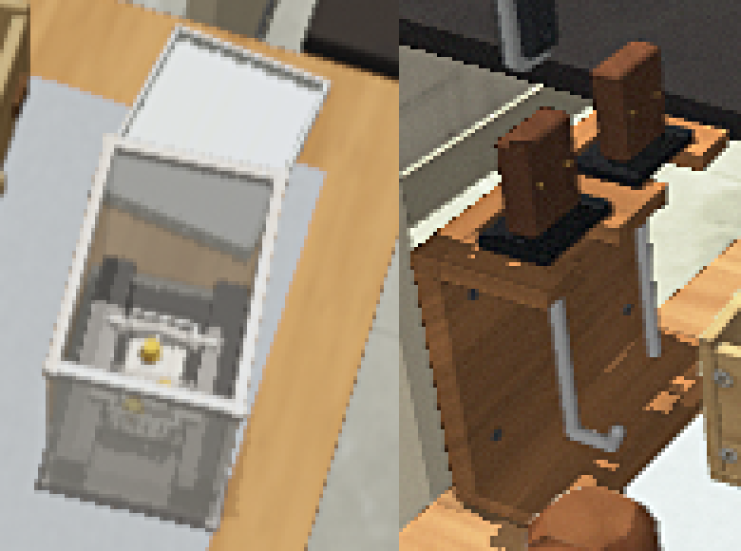

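The crop shows the J hook under the +y rod of the rack. The tank rim corners in the side view are about (308,217), (354,227), (344,288) and (292,277). The tray is behind the tank, with far corners at (327,188) and (366,202). Next come rough positions from two views.

```bash
cat > h.py <<'E'
from plant import bot
import cv2,numpy as np
def ray(cal,p):
    K,T=np.array(cal['K']),np.array(cal['cam_to_world'])
    d=T[:3,:3]@np.linalg.solve(K,[p[0],p[1],1.]);return T[:3,3],d/np.linalg.norm(d)
def plane(cal,p,z):
    o,d=ray(cal,p);return o+d*(z-o[2])/d[2]
def tri(*cp):
    A=np.zeros((3,3));b=np.zeros(3);L=[ray(c,p) for c,p in cp]
    for o,d in L:
        M=np.eye(3)-np.outer(d,d);A+=M;b+=M@o
    X=np.linalg.solve(A,b);return X,max(np.linalg.norm((np.eye(3)-np.outer(d,d))@(X-o)) for o,d in L)
def proj(cal,X):
    T=np.array(cal['cam_to_world']);c=T[:3,:3].T@(np.asarray(X,float)-T[:3,3]);q=np.array(cal['K'])@c;return q[:2]/q[2]
E
python3 - <<'E'
from h import *
S,C,W=[bot.get_calibration(n) for n in('side','scene','wrist')]
np.set_printoptions(precision=1,suppress=True)
f=lambda x,y:(280+x/3.8,180+y/3.8); g=lambda x,y:(130+(x-399)/3.8,155+y/3.8)
for p in [(108,140),(283,178),(245,410),(45,368)]: print('rim',plane(S,f(*p),140))
for p in [(178,30),(326,82)]: print('tray',plane(S,f(*p),12))
for p in [(108,310),(222,338)]: print('bailish',plane(S,f(*p),82))
# scene: flange corners (hooked), top z146
for p in [(480,240),(545,262),(612,205),(592,50),(528,108),(500,140),(555,150)]: print('sc flange/handle',plane(C,g(*p),146),plane(C,g(*p),192))
im=cv2.imread('pics/wrist0.png');hsv=cv2.cvtColor(im,cv2.COLOR_BGR2HSV)
m=((hsv[...,2]<55)).astype(np.uint8);m[:, :220]=0;m[:,320:]=0;m[:200]=0;m[365:]=0
n,l,s,c=cv2.connectedComponentsWithStats(m)
for i in range(1,n):
    if s[i,4]>150: print(s[i],c[i],plane(W,c[i],146),cv2.minAreaRect(np.argwhere(l==i)[:,::-1].astype(np.float32)))
w=cv2.resize(im[150:400,200:330],None,fx=2.4,fy=2.4,interpolation=3)
b=cv2.imread('pics/scene0.png')[145:265,235:390];b=cv2.resize(b,None,fx=3.1,fy=3.1,interpolation=3)
o=np.zeros((600,800,3),np.uint8);o[:w.shape[0],:w.shape[1]]=w;o[:b.shape[0],312:312+b.shape[1]]=b;cv2.imwrite('pics/c3.png',o)
E
```

```text
rim [ 463.7 -310.6  140. ]
rim [ 473.6 -396.2  140. ]
rim [ 351.7 -413.7  140. ]
rim [ 338.4 -325.2  140. ]
tray [ 638.4 -300.4   12. ]
tray [ 633.  -395.3   12. ]
bailish [ 405.4 -334.    82. ]
bailish [ 411.3 -391.1   82. ]
sc flange/handle [621.7  -4.9 146. ] [569.8  46.6 192. ]
sc flange/handle [587.1  -4.8 146. ] [539.2  46.6 192. ]
sc flange/handle [589.8 -54.1 146. ] [541.6   3.1 192. ]
sc flange/handle [ 689.6 -169.8  146. ] [629.8 -99.2 192. ]
sc flange/handle [ 678.5 -105.7  146. ] [620.  -42.5 192. ]
sc flange/handle [670.  -75.1 146. ] [612.5 -15.5 192. ]
sc flange/handle [641.8 -80.1 146. ] [587.6 -19.8 192. ]
[230 221  47  54 664] [244.5 235.1] [602.5 -17.3 146. ] ((242.20594787597656, 237.37136840820312), (35.73942184448242, 66.38253784179688), 38.36748504638672)
[239 311  20  38 301] [245.6 326.1] [601.2 -97.3 146. ] ((250.1253204345703, 328.7111511230469), (37.52389144897461, 18.693344116210938), 84.0938491821289)
```

View pics/c3.png

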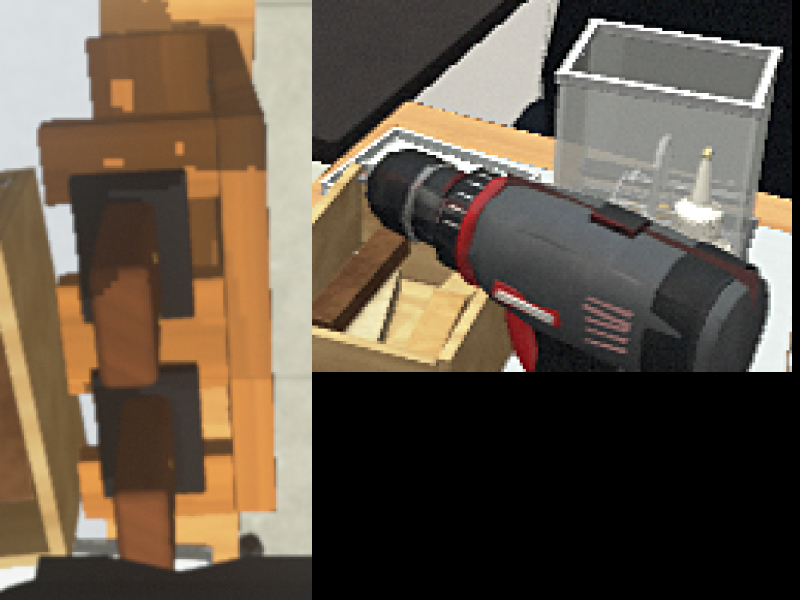

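The rack's upper (+y) flange shows as a black quad at about (229,223), (277,220), (280,282) in the wrist picture, and the tray lip at scene left-centre is behind the drill.

Units first: shifts go in cm. So -28 mm is -2.8, -19 mm is -1.9.

```bash
python3 - <<'E'
from h import *
np.set_printoptions(precision=1,suppress=True)
W,C=bot.get_calibration('wrist'),bot.get_calibration('scene')
f=lambda x,y:(200+x/2.4,150+y/2.4);g=lambda x,y:(130+(x-399)/3.8,155+y/3.8)
for p in [(70,175),(185,168),(193,318),(95,372),(195,362),(205,493)]: print('wr flange',plane(W,f(*p),146))
for p in [(95,385),(158,385)]:print('handle top -y edge',plane(W,f(*p),192))
for a,b in [((70,175),(545,262)),((185,168),(480,240))]: print('tri',tri((W,f(*a)),(C,g(*b))))
E
echo '[[0, 0, 0, -1.4, -1, 0, 85], [0, 0, 0, -2.8, -1.9, 0, 85], [0, 0, 0, -2.8, -1.9, 0, 85], [0, 0, 0, -2.8, -1.9, 0, 85]]' > next.json && python3 steer.py next.json
python3 - <<'E'
from h import *
im=bot.read_camera('wrist');cv2.imwrite('pics/w1.png',im)
cv2.imwrite('pics/w1c.png',cv2.resize(im[120:400,180:380],None,fx=2.1,fy=2.1,interpolation=3))
E
```

```text
wr flange [591.7  -7.7 146. ]
wr flange [626.4  -5.4 146. ]
wr flange [629.1 -56.9 146. ]
wr flange [597.  -77.3 146. ]
wr flange [629.9 -73.4 146. ]
wr flange [ 633.8 -126.7  146. ]
handle top -y edge [602.4 -49.2 192. ]
handle top -y edge [619.1 -49.2 192. ]
tri (array([591.1,  -9.2, 142.1]), np.float64(0.01835459668483001))
tri (array([625.9,  -7.7, 142.5]), np.float64(1.014110204175152))
clock: 0.48
eef_pos: [605.7, -29.0, 303.8]
ee_rot: [-3.141, 0.0, 1.569]
ft_force: [0.6, 0.7, 0.2]
gripper_width: 84.7
grasp_force: 0.0
```

View pics/w1c.png

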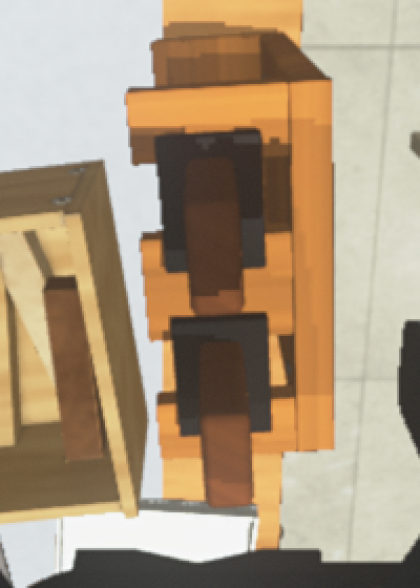

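The hooked rod's flange is at crop (157,135)–(266,272) and its handle top ends at (190–243,312). The tray is visible at the bottom.

```bash
python3 - <<'E'
from h import *
np.set_printoptions(precision=1,suppress=True)
W=bot.get_calibration('wrist');C=bot.get_calibration('scene');S=bot.get_calibration('side')
f=lambda x,y:(180+x/2.1,120+y/2.1);g=lambda x,y:(130+(x-399)/3.8,155+y/3.8)
A=[plane(W,f(*p),146) for p in [(157,135),(262,128),(266,268),(165,272)]];print(np.array(A),np.mean(A,0))
B=[plane(W,f(*p),146) for p in [(170,320),(266,313),(271,432),(178,432)]];print(np.array(B),np.mean(B,0))
d=np.mean(A,0)-np.mean(B,0);print('rack yaw',np.degrees(np.arctan2(-d[0],d[1])),np.linalg.norm(d))
for p in [(190,312),(243,312)]:print('handle',plane(W,f(*p),192))
for a,b in [((157,135),(545,262)),((262,128),(480,240))]: print('tri',tri((W,f(*a)),(C,g(*b))))
E
```

```text
[[592.1  -6.8 146. ]
 [627.   -4.4 146. ]
 [629.9 -55.5 146. ]
 [594.1 -57.1 146. ]] [610.8 -31.  146. ]
[[ 595.6  -76.4  146. ]
 [ 630.5  -73.5  146. ]
 [ 634.  -125.3  146. ]
 [ 598.1 -125.3  146. ]] [ 614.6 -100.1  146. ]
rack yaw 3.1391599682445785 69.22593231135144
handle [603.5 -47.5 192. ]
handle [618.8 -47.5 192. ]
tri (array([591.5,  -8.5, 142. ]), np.float64(0.7372621063306314))
tri (array([626.1,  -6.7, 142.9]), np.float64(1.845833113819643))
```

Scaled: 50 mm is 5, 25 mm is 2.5.

```bash
echo '[[0, 0, -0.055, -0.2, 0.45, 0, 60], [0, 0, -0.055, -0.2, 0.45, 2.5, 60], [0, 0, -0.055, -0.2, 0.45, 5, 60], [0, 0, -0.055, -0.2, 0.45, 7.4, 60], [0, 0, -0.055, -0.2, 0.45, 7.4, 60], [0, 0, -0.055, -0.2, 0.45, 7.4, 10], [0, 0, -0.055, -0.2, 0.45, 7.4, 10], [0, 0, -0.055, -0.2, 0.45, 7.4, 10], [0, 0, -0.055, -0.2, 0.45, 7.4, 10], [0, 0, -0.055, -0.2, 0.45, 7.4, 10]]' > next.json && python3 steer.py next.json 60
python3 - <<'E'
from h import *
cv2.imwrite('pics/w2.png',bot.read_camera('wrist'))
E
```

```text
clock: 1.37
eef_pos: [611.4, -29.8, 231.9]
ee_rot: [3.138, -0.0, 1.626]
ft_force: [-1.3, 0.3, 6.6]
gripper_width: 15.3
grasp_force: 59.4
```

Scaled: -20 mm is -2, -180 mm is -18.

```bash
echo '[[0, 0, 0, 0, 0, -0.4, 10], [0, 0, 0, 0, 0, -2, 10], [0, 0, 0, 0, 0, -4, 10], [0, 0, 0, 0, 0, -6.5, 10], [0, 0, 0, 0, 0, -9, 10], [0, 0, 0, 0, 0, -11.5, 10], [0, 0, 0, 0, 0, -14, 10], [0, 0, 0, 0, 0, -16.5, 10], [0, 0, 0, 0, 0, -18, 10], [0, 0, 0, 0, 0, -18, 10]]' > next.json && python3 steer.py next.json
python3 - <<'E'
from h import *
for n in ['wrist','scene','side']:cv2.imwrite(f'pics/{n}3.png',bot.read_camera(n))
a=cv2.imread('pics/scene3.png')[0:300,60:260];b=cv2.imread('pics/wrist3.png')
a=cv2.resize(a,None,fx=1.4,fy=1.4);o=np.zeros((420,840,3),np.uint8);o[:,:280]=a;o[:,280:]=b;cv2.imwrite('pics/c4.png',cv2.resize(o,(800,400)))
E
```

```text
clock: 2.25
eef_pos: [611.1, -30.1, 414.5]
ee_rot: [3.135, 0.0, 1.626]
ft_force: [1.4, -1.1, -0.2]
gripper_width: 15.2
grasp_force: 58.7
```

View pics/c4.png

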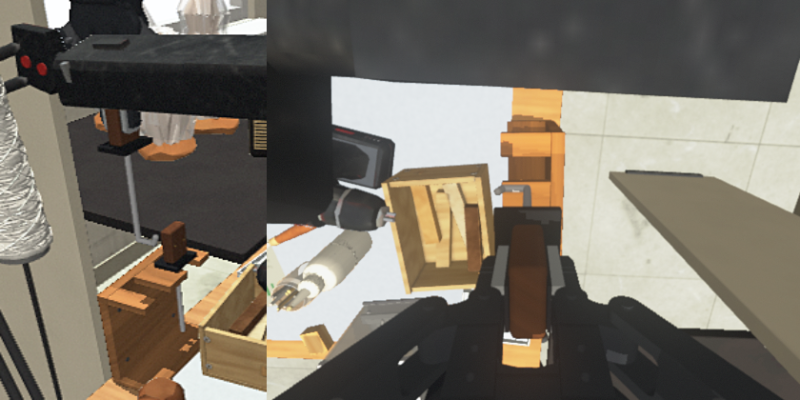

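The rod is held. The scene crop shows the J hook clear above the rack, and the wrist view shows the hook at (515,190). A dark mass fills the top of the wrist view, so I'll check numerically whether it is static.

```bash
python3 - <<'E'
from h import *
np.set_printoptions(precision=0,suppress=True)
for n in ['scene','side']:
    a,b=cv2.imread(f'pics/{n}0.png').astype(int),cv2.imread(f'pics/{n}3.png').astype(int)
    d=np.abs(a-b).max(2)>40;ys,xs=np.nonzero(d);print(n,xs.min(),xs.max(),ys.min(),ys.max())
    g=d[:280].reshape(14,20,28,20).sum((1,3));print('\n'.join(''.join('#' if v>100 else '+' if v>20 else '.' for v in r) for r in g))
    c=bot.get_calibration(n)
    for P in [(0,0,300),(0,0,450),(300,0,500),(611,-30,414),(611,-30,600),(611,100,450)]: print(P,proj(c,P))
# dark silhouette in side0
b=cv2.imread('pics/side0.png').max(2)[:140,:260]<45
print('\n'.join(''.join('#' if v>50 else '.' for v in r) for r in b.reshape(14,10,26,10).sum((1,3))))
E
```

```text
scene 77 559 0 419
...+#####...................
.....###+...................
............................
....++.....................+
....####+..................+
....##.+#...................
....+#.#+...................
.....#.++...................
.......+#...................
.......+#...................
.......+#+..................
......+##...................
........+...................
........++.................+
(0, 0, 300) [680. 261.]
(0, 0, 450) [787.  91.]
(300, 0, 500) [375. -15.]
(611, -30, 414) [144.  42.]
(611, -30, 600) [ 120. -134.]
(611, 100, 450) [55. 29.]
side 0 245 0 408
.......+###.................
........++#.................
........##+.................
........##+.................
........#++.................
..........#.................
.........+#+................
..........+.................
..........+.................
............................
............................
............................
............................
............................
(0, 0, 300) [-83. 374.]
(0, 0, 450) [-213.  330.]
(300, 0, 500) [12. 68.]
(611, -30, 414) [186.   6.]
(611, -30, 600) [ 159. -131.]
(611, 100, 450) [114. -29.]
.......#....###...........
..........####..#.##......
.........####...#####.....
.......####.....#####.....
......####.......####.....
....#####........####.....
...####.#.......###.#.....
.#####..##.....###........
#####....#.....#.#........
####.....#........#.......
####.....#....#..#........
####.....#......#.........
#..##....##.....#.........
#........#.............##.
```

```bash
python3 - <<'E'
from h import *
np.set_printoptions(precision=0,suppress=True)
C,S,W=[bot.get_calibration(n) for n in('scene','side','wrist')]
for a in [(105,30),(105,75),(150,50)]:
  for b in [(135,0),(120,15),(100,40)]: print(a,b,tri((C,a),(S,b)))
# epipolar: beam bottom edge points in scene vs side axis line
f=lambda x,y:((x-267)*1.05,y*1.05)
for p in [(800,90),(335,75),(335,240)]:
  q=f(*p)
  for z in (300,350,400,440): 
    X=plane(W,q,z);print(p,z,X,proj(C,X),proj(S,X))
E
```

```text
(105, 30) (135, 0) (array([586.,  50., 434.]), np.float64(10.413486179603384))
(105, 30) (120, 15) (array([560.,  66., 430.]), np.float64(20.639459136229053))
(105, 30) (100, 40) (array([523.,  88., 423.]), np.float64(37.89746641727541))
(105, 75) (135, 0) (array([597.,  63., 403.]), np.float64(9.60812916097873))
(105, 75) (120, 15) (array([571.,  80., 400.]), np.float64(1.98591811458357))
(105, 75) (100, 40) (array([533., 101., 394.]), np.float64(21.207570111931467))
(150, 50) (135, 0) (array([556.,  27., 430.]), np.float64(10.419976123804922))
(150, 50) (120, 15) (array([534.,  44., 426.]), np.float64(0.4041069383994435))
(150, 50) (100, 40) (array([501.,  66., 418.]), np.float64(18.48296542711124))
(800, 90) 300 [749.  59. 300.] [ 38. 126.] [192.  17.]
(800, 90) 350 [709.  57. 350.] [50. 96.] [178.   4.]
(800, 90) 400 [669.  55. 400.] [63. 61.] [162. -11.]
(800, 90) 440 [637.  53. 440.] [76. 29.] [148. -25.]
(335, 75) 300 [504.  52. 300.] [178. 161.] [129.  89.]
(335, 75) 350 [533.  52. 350.] [155. 118.] [130.  56.]
(335, 75) 400 [561.  52. 400.] [131.  72.] [130.  20.]
(335, 75) 440 [583.  52. 440.] [110.  34.] [131. -10.]
(335, 240) 300 [491. -44. 300.] [229. 136.] [172. 106.]
(335, 240) 350 [523. -17. 350.] [196. 102.] [161.  68.]
(335, 240) 400 [555.   9. 400.] [159.  65.] [150.  27.]
(335, 240) 440 [581.  31. 440.] [125.  31.] [141.  -7.]
```

```bash
python3 - <<'E'
from h import *
np.set_printoptions(precision=0,suppress=True)
C,S,W=[bot.get_calibration(n) for n in('scene','side','wrist')]
for z in (400,440): print(z,[plane(C,p,z) for p in [(105,75),(200,75),(300,90),(430,85),(430,60),(300,30)]])
for z in (400,440): print(z,[plane(S,p,z) for p in [(120,15),(60,50),(0,85),(0,125),(60,0)]])
E
```

```text
400 [array([578.,  75., 400.]), array([485.,  22., 400.]), array([362.,  17., 400.]), array([246., -70., 400.]), array([ 268., -184.,  400.]), array([ 499., -284.,  400.])]
440 [array([464., 178., 440.]), array([397., 139., 440.]), array([309., 136., 440.]), array([226.,  74., 440.]), array([242.,  -8., 440.]), array([408., -80., 440.])]
400 [array([568.,  77., 400.]), array([451., 109., 400.]), array([350., 136., 400.]), array([286.,  75., 400.]), array([571., 206., 400.])]
440 [array([514.,  26., 440.]), array([409.,  54., 440.]), array([319.,  78., 440.]), array([261.,  23., 440.]), array([517., 141., 440.])]
```

The dark beam is a static lamp arm at about z 400–440, y > 20. My path leads away from it, toward −y. I'll move to view the tank and tray.

```bash
echo '[[0, 0, 0, -1.5, -0.6, 0, 10], [0, 0, 0, -5, -1.9, 0, 10], [0, 0, 0, -9, -3.3, 0, 10], [0, 0, 0, -13, -4.8, 0, 10], [0, 0, 0, -17, -6.3, 0, 10], [0, 0, 0, -21, -7.8, 0, 10], [0, 0, 0, -25, -9.3, 0, 10], [0, 0, 0, -29, -10.8, 0, 10], [0, 0, 0, -32.8, -12.2, 0, 10], [0, 0, 0, -35.8, -13.3, 0, 10]]' > next.json && python3 steer.py next.json
echo '[[0, 0, 0, -1.5, -0.6, 0, 10], [0, 0, 0, -2.4, -0.9, 0, 10], [0, 0, 0, -2.4, -0.9, 0, 10], [0, 0, 0, -2.4, -0.9, 0, 10]]' > next.json && python3 steer.py next.json
python3 - <<'E'
from h import *
W=bot.get_calibration('wrist');print(np.round(W['cam_to_world'],3).tolist())
im=bot.read_camera('wrist');cv2.imwrite('pics/w4.png',im)
cv2.imwrite('pics/w4c.png',cv2.resize(im[0:300,100:480],None,fx=2,fy=2,interpolation=3))
E
```

```text
clock: 3.23
eef_pos: [495.4, -397.2, 407.9]
ee_rot: [-3.139, -0.001, 1.624]
ft_force: [1.0, -0.6, -1.6]
gripper_width: 15.2
grasp_force: 58.6
clock: 3.57
eef_pos: [490.3, -418.2, 408.6]
ee_rot: [-3.141, -0.002, 1.627]
ft_force: [0.8, 0.7, -1.2]
gripper_width: 15.2
grasp_force: 58.6
[[0.998, 0.054, 0.017, 485.398], [0.057, -0.946, -0.318, -336.872], [-0.001, 0.319, -0.948, 478.959], [0.0, 0.0, 0.0, 1.0]]
```

View pics/w4c.png

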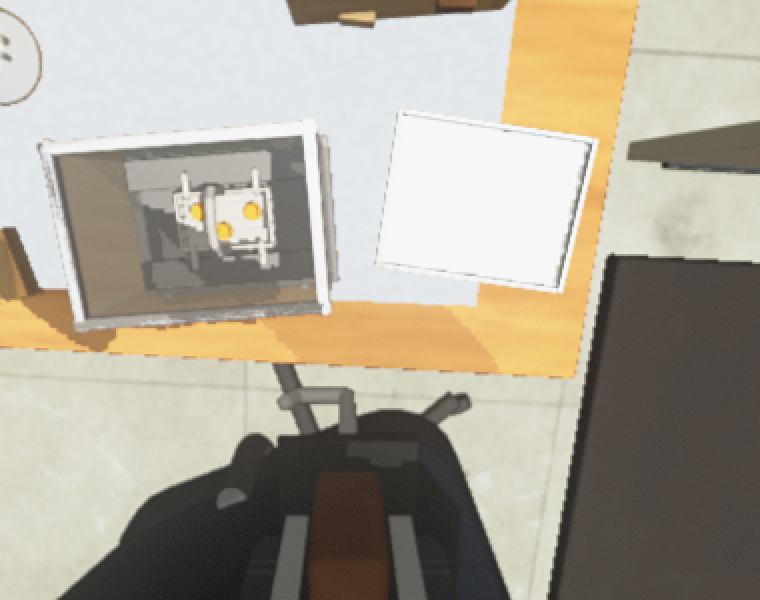

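The view shows the tank rim corners at crop (42,145), (316,122), (328,305), (80,325). The bail arch is at about (211,185–258), the tray corners at (400,110), (598,140), (563,292), (377,265), and the hook tongue at (285–352,395).

```bash
python3 - <<'E'
from h import *
np.set_printoptions(precision=1,suppress=True)
W,S=bot.get_calibration('wrist'),bot.get_calibration('side')
f=lambda p:(100+p[0]/2,p[1]/2)
def quad(n,ps,z,K=f,cam=W):
    A=np.array([plane(cam,K(p),z) for p in ps]);print(n,A[:,:2].tolist() if 0 else A[:,:2].round(0).tolist(),'c',A.mean(0));
    e=(A[1]-A[0]+A[2]-A[3])/2;g=(A[0]-A[3]+A[1]-A[2])/2
    print('  len',np.linalg.norm(e),np.linalg.norm(g),'yaw',np.degrees(np.arctan2(e[1],e[0])),np.degrees(np.arctan2(-g[0],g[1])))
rim=[(42,145),(316,122),(328,305),(80,325)];quad('rim',rim,140)
tray=[(400,110),(598,140),(563,292),(377,265)];quad('tray',tray,12)
quad('basket',[(177,193),(270,188),(275,250),(195,256)],36)
print('ears',[plane(W,f(p),34) for p in [(184,172),(254,172),(263,266)]])
for p in [(210,185),(207,215),(210,222),(214,258)]: print('bail',p,[plane(W,f(p),z)[:2] for z in (60,79)])
s=lambda x,y:(280+x/3.8,180+y/3.8)
for a,b in zip(rim,[(45,368),(108,140),(283,178),(245,410)]): print('tri rim',tri((W,f(a)),(S,s(*b))))
for a,b in zip(tray[1:3],[(178,30),(326,82)]): print('tri tray',tri((W,f(a)),(S,s(*b))))
eef=bot.state()['eef_pos'];print(eef)
for p in [(285,400),(345,395),(345,425),(352,392)]: print('hook',p,[plane(W,f(p),z)[:2] for z in (eef[2]-199,eef[2]-209)])
im=cv2.imread('pics/w4.png')[80:140,175:240];im=cv2.resize(im,None,fx=9,fy=9,interpolation=2)
sd=cv2.imread('pics/side0.png')[255:285,300:345];sd=cv2.resize(sd,None,fx=4,fy=4,interpolation=2)
o=np.zeros((540,800,3),np.uint8);o[:,:585]=im;o[:120,590:770]=sd;cv2.imwrite('pics/c5.png',o)
E
```

```text
rim [[341.0, -326.0], [469.0, -308.0], [479.0, -393.0], [353.0, -410.0]] c [ 410.8 -359.4  140. ]
  len 127.87723973947452 85.31761931779224 yaw 7.852781719295449 7.300776852163357
tray [[516.0, -288.0], [645.0, -298.0], [638.0, -396.0], [508.0, -385.0]] c [ 576.8 -341.7   12. ]
  len 129.51116069352977 97.91412242944908 yaw -4.648074020999758 -4.2574301650872135
basket [[379.0, -346.0], [437.0, -339.0], [441.0, -377.0], [390.0, -384.0]] c [ 411.9 -361.5   36. ]
  len 55.06886651293905 38.49103218344233 yaw 6.84595416300887 11.026630034776913
ears [array([ 383.3, -333.1,   34. ]), array([ 426.8, -330.6,   34. ]), array([ 433.5, -387.8,   34. ])]
bail (210, 185) [array([ 404.5, -339.6]), array([ 408.2, -339.5])]
bail (207, 215) [array([ 402.6, -356.8]), array([ 406.3, -355.8])]
bail (210, 222) [array([ 404.3, -360.7]), array([ 408. , -359.6])]
bail (214, 258) [array([ 406.6, -381.7]), array([ 410.2, -379.7])]
tri rim (array([ 340. , -325.2,  136.6]), np.float64(0.5000039457526977))
tri rim (array([ 469. , -308.4,  131.6]), np.float64(0.707474555760678))
tri rim (array([ 479.1, -395.1,  131.2]), np.float64(0.7612650271360707))
tri rim (array([ 352.6, -412.4,  137.1]), np.float64(1.3311092677888716))
tri tray (array([ 650.2, -297.3,   -3.7]), np.float64(0.5829805539665488))
tri tray (array([ 640.2, -396. ,    3.3]), np.float64(1.1299032189329248))
[ 491.  -417.3  409.1]
hook (285, 400) [array([ 464.4, -422. ]), array([ 463.6, -425.2])]
hook (345, 395) [array([ 489.3, -418.3]), array([ 489.5, -421.4])]
hook (345, 425) [array([ 490.1, -431.6]), array([ 490.3, -435.2])]
hook (352, 392) [array([ 492.2, -416.8]), array([ 492.4, -419.8])]
```

View pics/c5.png

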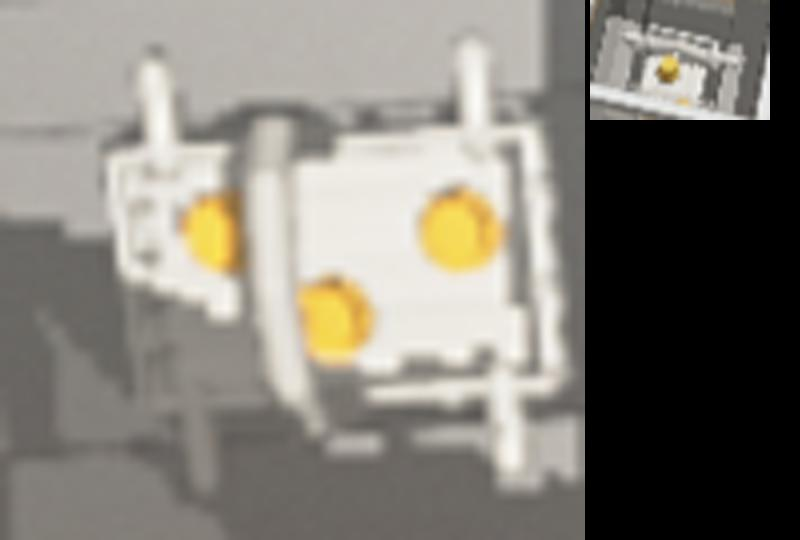

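The bail arch peaks at zoom (268,250), which gives a bail at about (408,−360) with yaw about 7.5°. That agrees with the ears and the tank centre. The plan is to put the rod axis 42 mm on the +x side, lower the hook, then slide in.

Scaled: 66 mm is 6.6, 45 mm is 4.5.

```bash
echo '[[0, 0, -0.03, 2, -1.1, 0, 10], [0, 0, -0.06, 4.5, -2.6, 0, 10], [0, 0, -0.075, 6.6, -3.73, 0, 10], [0, 0, -0.075, 6.6, -3.73, 0, 10], [0, 0, -0.075, 6.6, -3.73, 2, 10], [0, 0, -0.075, 6.6, -3.73, 4.5, 10], [0, 0, -0.075, 6.6, -3.73, 5.5, 10], [0, 0, -0.075, 6.6, -3.73, 5.5, 10]]' > next.json && python3 steer.py next.json
python3 - <<'E'
from h import *
np.set_printoptions(precision=1,suppress=True)
print(bot.state()['eef_pos'],bot.state()['ee_rot'])
w=bot.read_camera('wrist');s=bot.read_camera('side');c=bot.read_camera('scene')
for n,i in zip('wsc',(w,s,c)):cv2.imwrite(f'pics/{n}5.png',i)
e=bot.state()['eef_pos'];S=bot.get_calibration('side');C=bot.get_calibration('scene')
a=np.array([-29*.991,-29*.13,0])
for n,K in(('side',S),('scene',C)):
  for X in [e-[0,1,92],e-[0,1,202],e-[0,1,202]+a,(408,-360,79)]: print(n,X,proj(K,X))
o=np.zeros((600,800,3),np.uint8)
A=cv2.resize(w[60:330,150:400],None,fx=1.9,fy=1.9,interpolation=2);o[:A.shape[0],:A.shape[1]]=A
B=cv2.resize(s[110:300,270:380],None,fx=2.8,fy=2.8,interpolation=2);o[:B.shape[0],480:480+B.shape[1]]=B
cv2.imwrite('pics/c6.png',o)
E
```

```text
clock: 4.28
eef_pos: [449.1, -353.2, 352.1]
ee_rot: [-3.138, -0.004, 1.704]
ft_force: [-0.5, 0.6, -1.0]
gripper_width: 15.2
grasp_force: 58.8
[ 449.1 -353.2  352.1] [-3.1 -0.   1.7]
side [ 449.5 -356.1  264.1] [336.2 188.9]
side [ 449.5 -356.1  154.1] [330.1 226.3]
side [ 420.8 -359.8  154.1] [327.1 239.9]
side (408, -360, 79) [321.9 265.7]
scene [ 449.5 -356.1  264.1] [336.2 101.6]
scene [ 449.5 -356.1  154.1] [331.5 154.1]
scene [ 420.8 -359.8  154.1] [345.5 156.3]
scene (408, -360, 79) [347.8 190.1]
```

```bash
python3 - <<'E'
from h import *
for n,f0,f1,(x0,x1),(y0,y1) in (('side','side0','s5',(310,350),(190,256)),('scene','scene0','c5_','0',0)) if 0 else (('side','side0','s5',(310,350),(186,250)),):
    a,b=cv2.imread(f'pics/{f0}.png').astype(int),cv2.imread(f'pics/{f1}.png').astype(int)
    d=np.abs(a-b).max(2)>25
    for y in range(y0,y1,2): print(y,''.join('#' if v else '.' for v in d[y,x0:x1]))
E
python3 - <<'E'
import cv2,numpy as np
from plant import bot
c=bot.read_camera('scene').astype(int);cv2.imwrite('pics/sc6.png',c)
d=np.abs(c-cv2.imread('pics/scene0.png')).max(2)>25
for y in range(96,172,2): print(y,''.join('#' if v else '.' for v in d[y,310:365]))
E
```

```text
186 ...........###################...######.
188 ..........#####################.########
190 ..........##############################
192 .........###############################
194 .........###############################
196 ..........##############################
198 ....................####################
200 ......................#####....#########
202 ......................#####.............
204 ......................####..............
206 .....................#####..............
208 .....................#####..............
210 .....................####...............
212 ....................#####...............
214 ....................####................
216 ....................####................
218 ...................#####................
220 ...................#####................
222 ...................####.................
224 ...................#....................
226 ..................####..................
228 ..................####..................
230 ..................##....................
232 .................##.#...................
234 ................
[... 2035 characters left out ...]
.#......####........####..................
154 ................................#####..................
156 ............#.........#.#..............................
158 .............#.........................................
160 ............#..........................................
162 ........#..............................................
164 .......................................................
166 ........#..............................................
168 ...........#...........................................
170 .......................................................[ WARN:0@0.837] global loadsave.cpp:1063 imwrite_ Unsupported depth image for selected encoder is fallbacked to CV_8U.
```

The rod and bail both project within 2 px of prediction in both views. I'll lower the hook beside the bail.

Scaled: 96 mm is 9.6, 45 mm is 4.5.

```bash
echo '[[0, 0, 0, 0, 0.2, 0.8, 10], [0, 0, 0, 0, 0.2, 2.5, 10], [0, 0, 0, 0, 0.2, 4.5, 10], [0, 0, 0, 0, 0.2, 6.5, 10], [0, 0, 0, 0, 0.2, 8.2, 10], [0, 0, 0, 0, 0.2, 9.2, 10], [0, 0, 0, 0, 0.2, 9.6, 10], [0, 0, 0, 0, 0.2, 9.6, 10], [0, 0, 0, 0, 0.2, 9.6, 10]]' > next.json && python3 steer.py next.json
python3 - <<'E'
from h import *
e=bot.state()['eef_pos'];print(e)
for n,(x0,x1),(y0,y1) in (('side',(300,350),(225,285)),('scene',(320,375),(150,225))):
    b=bot.read_camera(n);cv2.imwrite(f'pics/{n}7.png',b)
    a=cv2.imread(f'pics/{n}0.png').astype(int);d=np.abs(a-b).max(2)>25
    K=bot.get_calibration(n);x=e-[0,1,202];print(n,proj(K,x),proj(K,x+[-28.7,-3.8,10]),proj(K,(408,-360,79)))
    for y in range(y0,y1,2): print(y,''.join('#' if v else '.' for v in d[y,x0:x1]))
E
```

```text
clock: 5.23
eef_pos: [451.2, -355.4, 259.8]
ee_rot: [3.141, 0.001, 1.701]
ft_force: [-0.6, -0.7, -1.0]
gripper_width: 15.6
grasp_force: 58.9
[ 451.19043093 -355.39367389  259.77030075]
side [326.29405038 251.725256  ] [323.94545955 262.08006366] [321.87476146 265.68541952]
225 .................##############################...
227 ................##############################....
229 .........................#####################....
231 .............................####..###########....
233 .............................###..................
235 ....##......................####..................
237 ..####......................####..................
239 ..###.......................###...................
241 .####......................#......................
243 .###.......................####...................
245 ####.......................###....................
247 ###.......................####....................
249 ###.......................####....................
251 ##........................###.....................
253 ##........................###.....................
2
[... 2493 characters left out ...]
..###...................................
204 ..............#.......................#....#...........
206 .......................................................
208 .....................................#.................
210 ..............#######......##...#...##.......#.........
212 ......................#....###.##......................
214 ......................##.......###............##.......
216 ..........................#####......##...##...........
218 ...............................#.#..........#..........
220 ..........................................#..#.###.....
222 ............................................#.####...#.
224 ..............................................####.....
```

```bash
python3 - <<'E'
from h import *
o=np.zeros((600,800,3),np.uint8)
w=bot.read_camera('wrist');cv2.imwrite('pics/w7.png',w)
def put(im,x,y,f,X,Y):
    A=cv2.resize(im[y[0]:y[1],x[0]:x[1]],None,fx=f,fy=f,interpolation=2);o[Y:Y+A.shape[0],X:X+A.shape[1]]=A
R=lambda n:cv2.imread(f'pics/{n}.png')
put(R('side7'),(285,375),(215,310),3.1,0,0);put(R('side0'),(285,375),(215,310),3.1,0,300)
put(R('scene7'),(305,385),(145,240),3.1,280,0);put(R('scene0'),(305,385),(145,240),3.1,280,300)
put(w,(120,340),(60,320),1.2,532,0);cv2.imwrite('pics/c8.png',o)
E
```

```text
(no output)
```

View pics/c8.png

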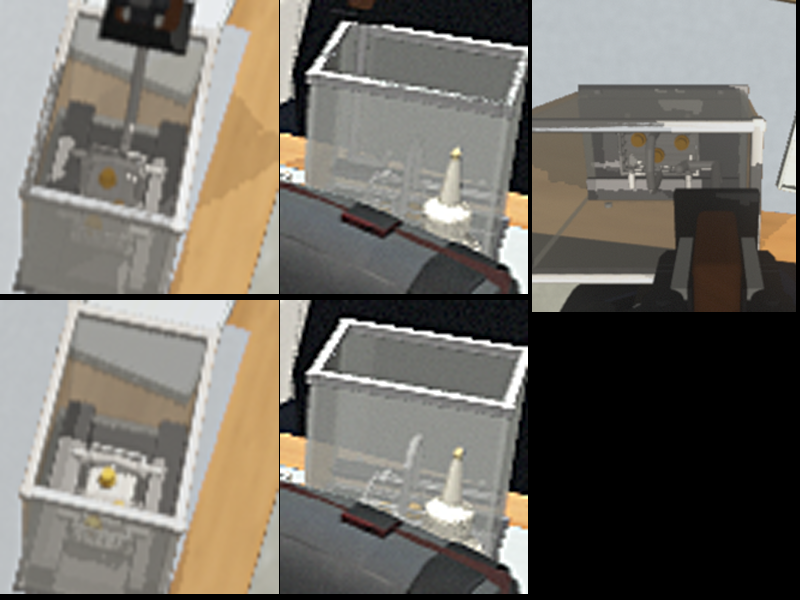

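The basket is unmoved, only shadowed, and the hook is down beside the bail: in the side crop the rod ends at (130,150) next to the bail at (120,152). Now I'll slide it under.

Units first: shifts go in cm. So -20 mm is -2, -31 mm is -3.1.

```bash
echo '[[0, 0, 0, 0, -0.5, 0, 10], [0, 0, 0, 0, -1.2, 0, 10], [0, 0, 0, 0, -2, 0, 10], [0, 0, 0, 0, -2.7, 0, 10], [0, 0, 0, 0, -3.1, 0, 10], [0, 0, 0, 0, -3.1, 0, 10], [0, 0, 0, 0, -3.1, 0, 10]]' > next.json && python3 steer.py next.json
echo '[[0, 0, 0, 0, 0, -0.4, 10], [0, 0, 0, 0, 0, -0.9, 10], [0, 0, 0, 0, 0, -1.4, 10], [0, 0, 0, 0, 0, -1.9, 10], [0, 0, 0, 0, 0, -2.4, 10], [0, 0, 0, 0, 0, -2.9, 10], [0, 0, 0, 0, 0, -3.4, 10], [0, 0, 0, 0, 0, -3.8, 10], [0, 0, 0, 0, 0, -4, 10], [0, 0, 0, 0, 0, -4, 10]]' > next.json && python3 steer.py next.json
python3 - <<'E'
from h import *
np.set_printoptions(precision=0,suppress=True)
e=bot.state()['eef_pos'];print(e)
for n in ('side','scene','wrist'):
    b=bot.read_camera(n);cv2.imwrite(f'pics/{n}9.png',b)
    h=cv2.cvtColor(b,cv2.COLOR_BGR2HSV);a0=cv2.cvtColor(cv2.imread({'wrist':'pics/w7.png'}.get(n,f'pics/{n}7.png')),cv2.COLOR_BGR2HSV)
    K=bot.get_calibration(n)
    p=proj(K,(408,-360,45)).astype(int);y0,x0=max(p[1]-45,0),p[0]-45
    for H in (a0,h):
        m=cv2.inRange(H,(15,110,60),(32,255,255))[y0:y0+90,x0:x0+90]
        _,l,s,c=cv2.connectedComponentsWithStats(m);print(n,[(np.round(c[i]+[x0,y0]),s[i,4]) for i in range(1,len(s)) if s[i,4]>5])
E
```

```text
clock: 5.97
eef_pos: [419.8, -359.2, 259.1]
ee_rot: [3.141, 0.0, 1.7]
ft_force: [0.6, 0.5, -1.8]
gripper_width: 15.4
grasp_force: 58.9
clock: 6.8
eef_pos: [420.3, -359.2, 299.5]
ee_rot: [3.141, 0.001, 1.701]
ft_force: [0.9, 0.1, -2.2]
gripper_width: 15.1
grasp_force: 58.8
[ 420. -359.  300.]
side [(array([276., 232.]), np.int32(28)), (array([355., 288.]), np.int32(1196)), (array([319., 272.]), np.int32(26))]
side [(array([276., 232.]), np.int32(28)), (array([355., 288.]), np.int32(1196)), (array([323., 269.]), np.int32(13)), (array([326., 278.]), np.int32(22))]
scene [(array([307., 193.]), np.int32(119)), (array([384., 213.]), np.int32(127))]
scene [(array([307., 193.]), np.int32(122)), (array([384., 213.]), np.int32(124))]
wrist [(array([244., 178.]), np.int32(115)), (array([225., 189.]), np.int32(74))]
wrist [(array([243., 178.]), np.int32(101)), (array([277., 180.]), np.int32(99)), (array([254., 190.]), np.int32(22))]
```

Scaled: -30 mm is -3, -28 mm is -2.8.

```bash
echo '[[0, 0, 0, 0, 0, -0.4, 10], [0, 0, 0, 0, 0, -1, 10], [0, 0, 0, 0, 0, -1.7, 10], [0, 0, 0, 0, 0, -2.3, 10], [0, 0, 0, 0, 0, -2.8, 10], [0, 0, 0, 0, 0, -3, 10], [0, 0, 0, 0, 0, -3, 10], [0, 0, 0, 0, 0, -3, 10]]' > next.json && python3 steer.py next.json
python3 - <<'E'
from h import *
b=bot.read_camera('wrist');cv2.imwrite('pics/wa.png',b);K=bot.get_calibration('wrist')
for f in('wrist9','wa'):
    m=cv2.inRange(cv2.cvtColor(cv2.imread(f'pics/{f}.png'),cv2.COLOR_BGR2HSV),(15,110,60),(32,255,255))[140:230,200:330]
    _,l,s,c=cv2.connectedComponentsWithStats(m);print([(np.round(c[i]+[200,140]),s[i,4]) for i in range(1,len(s)) if 5<s[i,4]<400])
print([proj(K,(420,-359,z)) for z in (45,70,100)])
E
```

```text
clock: 7.62
eef_pos: [420.1, -359.1, 328.9]
ee_rot: [3.142, 0.0, 1.701]
ft_force: [-0.2, 0.4, -1.9]
gripper_width: 15.6
grasp_force: 58.8
[(array([243., 178.]), np.int32(101)), (array([277., 180.]), np.int32(99)), (array([254., 190.]), np.int32(22))]
[(array([243., 178.]), np.int32(99)), (array([277., 180.]), np.int32(98)), (array([254., 190.]), np.int32(21))]
[array([274.52074466, 173.18167507]), array([274.54762266, 178.81243462]), array([274.58531198, 186.7080947 ])]
```

The bushings hold still in the wrist frame, so the basket hangs on the hook. I'll lift it clear and check the desk height near the tray.

```bash
echo '[[0, 0, 0, 0, 0, -0.5, 10], [0, 0, 0, 0, 0, -1.5, 10], [0, 0, 0, 0, 0, -2.8, 10], [0, 0, 0, 0, 0, -4.2, 10], [0, 0, 0, 0, 0, -5.6, 10], [0, 0, 0, 0, 0, -7, 10], [0, 0, 0, 0, 0, -8.3, 10], [0, 0, 0, 0, 0, -9.2, 10], [0, 0, 0, 0, 0, -9.7, 10], [0, 0, 0, 0, 0, -9.7, 10]]' > next.json && python3 steer.py next.json
python3 - <<'E'
from h import *
np.set_printoptions(precision=1,suppress=True)
W=dict(bot.get_calibration('wrist'));W['cam_to_world']=[[0.998,0.054,0.017,485.398],[0.057,-0.946,-0.318,-336.872],[-0.001,0.319,-0.948,478.959],[0,0,0,1]]
S=bot.get_calibration('side')
print('desk',tri((W,(405,127.5)),(S,(362,190))))
b=bot.read_camera('wrist');cv2.imwrite('pics/wb.png',b)
m=cv2.inRange(cv2.cvtColor(b,cv2.COLOR_BGR2HSV),(15,110,60),(32,255,255))[140:230,200:330]
_,l,s,c=cv2.connectedComponentsWithStats(m);print([(np.round(c[i]+[200,140]),s[i,4]) for i in range(1,len(s)) if 5<s[i,4]<400])
E
```

```text
clock: 8.5
eef_pos: [420.3, -359.3, 427.3]
ee_rot: [3.14, 0.001, 1.701]
ft_force: [0.0, -0.7, -2.6]
gripper_width: 15.0
grasp_force: 58.9
desk (array([ 671.1, -374.4,   -1.3]), np.float64(3.503147982291423))
[(array([243., 177.]), np.int32(101)), (array([277., 180.]), np.int32(98)), (array([202., 194.]), np.int32(128)), (array([254., 190.]), np.int32(29)), (array([252., 212.]), np.int32(8)), (array([266., 213.]), np.int32(18)), (array([279., 214.]), np.int32(10))]
```

Scaled: -1 mm is -0.1, 158 mm is 15.8.

```bash
echo '[[0, 0, 0.004, 0, 0.4, 0, 10], [0, 0, 0.012, 0, 1.4, 0, 10], [0, 0, 0.022, 0, 3, 0, 10], [0, 0, 0.034, -0.1, 5, 0, 10], [0, 0, 0.045, -0.1, 7.2, 0, 10], [0, 0, 0.055, -0.1, 9.5, 0, 10], [0, 0, 0.063, -0.2, 11.7, 0, 10], [0, 0, 0.07, -0.2, 13.7, 0, 10], [0, 0, 0.074, -0.2, 15.1, 0, 10], [0, 0, 0.075, -0.2, 15.8, 0, 10]]' > next.json && python3 steer.py next.json
echo '[[0, 0, 0, 0, 0.2, 0, 10], [0, 0, 0, 0, 0.2, 0, 10], [0, 0, 0, 0, 0.2, 0, 10], [0, 0, 0, 0, 0.2, 0, 10]]' > next.json && python3 steer.py next.json
python3 - <<'E'
from h import *
np.set_printoptions(precision=1,suppress=True)
K=bot.get_calibration('wrist');b=bot.read_camera('wrist');cv2.imwrite('pics/wc.png',b);z=bot.state()['eef_pos'][2]-264;print(z)
h=cv2.cvtColor(b,cv2.COLOR_BGR2HSV)
m=cv2.inRange(h,(15,110,60),(32,255,255))[140:230,200:330]
_,l,s,c=cv2.connectedComponentsWithStats(m)
for i in range(1,len(s)):
    if 5<s[i,4]<400:p=c[i]+[200,140];print(p,s[i,4],plane(K,p,z+25))
# tray: bright low-sat blob, rough extents
S=bot.read_camera('side');cv2.imwrite('pics/sidec.png',S)
print('tray corners px',[proj(K,p) for p in [(516,-288,12),(645,-298,12),(638,-396,12),(508,-385,12)]])
g=b.min(2)>205
print('\n'.join(''.join('#' if v>8 else '.' for v in r) for r in g[40:300,160:440].reshape(26,10,28*2,5).sum((1,3))/3))
E
```

```text
clock: 9.38
eef_pos: [579.8, -338.8, 423.5]
ee_rot: [-3.14, -0.003, 1.628]
ft_force: [0.4, -0.3, -1.6]
gripper_width: 15.3
grasp_force: 58.9
clock: 9.72
eef_pos: [578.1, -341.2, 426.3]
ee_rot: [3.142, 0.001, 1.624]
ft_force: [0.1, -0.5, -2.7]
gripper_width: 15.2
grasp_force: 58.8
162.49552507872488
[233.2 180.3] 97 [ 539.1 -340.   187.5]
[267.4 181.8] 87 [ 571.4 -339.7  187.5]
[247.3 190.9] 57 [ 552.7 -349.7  187.5]
[265.3 212.4] 63 [ 570.8 -370.5  187.5]
tray corners px [array([231.6, 111.7]), array([323.6, 124.3]), array([312.3, 191.2]), array([225.3, 179.4])]
.......................##...............................
.......................##...............................
.......................#................................
########....############.....................#......#...
########################...................#...#...###..
########################..............#....#............
########################...........######.#.............
########################...........####.#.#.............
#.......########################...######.#.............
........######...#
[... 250 characters left out ...]
...............#
...#......##......#...#.######....#.....................
...#....................................................
...#....................................................
.#.##.........#.........................................
........................................................
........................................................
........................................................
...............................#........................
........................................................
........................................................
........................................................
........................................................
```

```bash
cat > bs.py <<'E'
from h import *
def bush(b,y0=140,y1=240):
    m=cv2.inRange(cv2.cvtColor(b,cv2.COLOR_BGR2HSV),(15,110,60),(32,255,255))[y0:y1,205:330]
    _,l,s,c=cv2.connectedComponentsWithStats(m);return [((c[i]+[205,y0]).round(1).tolist(),int(s[i,4])) for i in range(1,len(s)) if 12<s[i,4]<400]
E
python3 - <<'E'
from bs import *
for k in range(12): print(round(bot.state()['clock'],2),[p[0] for p in bush(bot.read_camera('wrist'))][:3])
E
```

```text
9.82 [[242.2, 178.8], [276.2, 180.2], [253.3, 190.5]]
9.87 [[248.2, 177.0], [282.1, 179.3], [264.5, 189.4]]
9.92 [[251.1, 175.9], [285.5, 178.9], [266.2, 188.8]]
9.97 [[251.3, 175.5], [285.5, 178.9], [266.0, 188.7]]
10.02 [[248.3, 175.8], [282.3, 179.1], [264.5, 189.0]]
10.07 [[243.1, 176.8], [276.9, 180.2], [253.7, 189.6]]
10.12 [[238.3, 177.9], [272.1, 181.3], [251.6, 189.8]]
10.17 [[235.9, 178.4], [269.3, 181.7], [249.2, 190.3]]
10.22 [[236.7, 178.4], [270.5, 181.5], [250.4, 190.3]]
10.27 [[240.2, 178.0], [274.1, 180.9], [252.4, 189.6]]
10.32 [[244.8, 177.2], [278.9, 179.9], [265.8, 211.4]]
10.37 [[248.7, 176.7], [282.6, 179.1], [264.6, 189.3]]
```

It is only swinging, about the expected place. I'll lower it partway, let it settle, and then touch down slowly.

Scaled: 120 mm is 12, 117 mm is 11.7.

```bash
echo '[[0, 0, 0, 0, 0, 0.5, 10], [0, 0, 0, 0, 0, 1.5, 10], [0, 0, 0, 0, 0, 3, 10], [0, 0, 0, 0, 0, 4.6, 10], [0, 0, 0, 0, 0, 6.2, 10], [0, 0, 0, 0, 0, 7.8, 10], [0, 0, 0, 0, 0, 9.4, 10], [0, 0, 0, 0, 0, 10.8, 10], [0, 0, 0, 0, 0, 11.7, 10], [0, 0, 0, 0, 0, 12, 10]]' > next.json && python3 steer.py next.json >/dev/null
for i in 1 2 3; do echo '[[0, 0, 0, 0, 0, 0, 10], [0, 0, 0, 0, 0, 0, 10], [0, 0, 0, 0, 0, 0, 10], [0, 0, 0, 0, 0, 0, 10], [0, 0, 0, 0, 0, 0, 10], [0, 0, 0, 0, 0, 0, 10], [0, 0, 0, 0, 0, 0, 10], [0, 0, 0, 0, 0, 0, 10], [0, 0, 0, 0, 0, 0, 10], [0, 0, 0, 0, 0, 0, 10]]' > next.json && python3 steer.py next.json >/dev/null; done
python3 - <<'E'
from bs import *
np.set_printoptions(precision=1,suppress=True)
s=bot.state();print(s['clock'],s['eef_pos'],s['ft_force'])
K=bot.get_calibration('wrist')
for k in range(6): 
    b=bot.read_camera('wrist');print([p[0] for p in bush(b)][:3])
cv2.imwrite('pics/wd.png',b);z=s['eef_pos'][2]-264
print([plane(K,p[0],z+25) for p in bush(b)])
S=bot.get_calibration('side');cv2.imwrite('pics/sided.png',bot.read_camera('side'))
print('tray px',[proj(K,p) for p in [(516,-288,12),(645,-298,12),(638,-396,12),(508,-385,12)]])
g=b.min(2)>200
print('\n'.join(''.join('#' if v>8 else '.' for v in r) for r in g[20:260,160:440].reshape(24,10,28*2,5).sum((1,3))/3))
E
```

```text
13.75 [ 579.  -340.5  305.9] [ 0.4 -0.5 -1.8]
[[243.3, 177.9], [277.2, 180.2], [253.7, 190.3]]
[[243.3, 177.9], [277.2, 180.2], [253.7, 190.3]]
[[243.3, 177.9], [277.2, 180.2], [253.7, 190.3]]
[[243.3, 177.9], [277.2, 180.2], [253.8, 190.3]]
[[243.3, 177.8], [277.3, 180.2], [253.7, 190.3]]
[[243.3, 177.8], [277.3, 180.2], [253.7, 190.3]]
[array([ 549.4, -336.4,   66.9]), array([ 581.5, -336.9,   66.9]), array([ 559.6, -348. ,   66.9])]
tray px [array([217.2, 118.6]), array([338.5, 135.3]), array([322.6, 220.8]), array([210. , 205.8])]
.......................##................##........##...
.......................##................###......###...
.......................##...............................
.......................##.....................#...######
..........####....#######...............###...##########
#########################................###.#####.#####
########################................####.######..###
########################...............########.........
########################...............####.###.#.......
########################...............####.#######.....
########################..............############......
...###############################....###########.......
....#######.......#################...############......
....#######.........#..############...#############.....
....######..............#########....###############....
.....#####...........##.#.#######....###############...#
.....#####.##.....#..##.#.########...####.###########..#
.....#########............######.....#.....#######..####
......########..........#########...##..................
.....##############.........###.........................
............###.........................................
....................................#...................
....................................#...................
........................................................
```

```bash
echo '[[0, 0, 0, 0, 0, 0.3, 10], [0, 0, 0, 0, 0, 0.8, 10], [0, 0, 0, 0, 0, 1.4, 10], [0, 0, 0, 0, 0, 2, 10], [0, 0, 0, 0, 0, 2.5, 10], [0, 0, 0, 0, 0, 2.9, 10], [0, 0, 0, 0, 0, 3.1, 10], [0, 0, 0, 0, 0, 3.2, 10], [0, 0, 0, 0, 0, 3.2, 10], [0, 0, 0, 0, 0, 3.2, 10]]' > next.json && python3 steer.py next.json
python3 -c "
from bs import *
print(bush(bot.read_camera('wrist')))"
echo '[[0, 0, 0, 0, 0, 0.1, 10], [0, 0, 0, 0, 0, 0.2, 10], [0, 0, 0, 0, 0, 0.3, 10], [0, 0, 0, 0, 0, 0.4, 10], [0, 0, 0, 0, 0, 0.5, 10], [0, 0, 0, 0, 0, 0.6, 10], [0, 0, 0, 0, 0, 0.6, 10], [0, 0, 0, 0, 0, 0.6, 10]]' > next.json && python3 steer.py next.json
python3 -c "
from bs import *
print(bush(bot.read_camera('wrist')))"
echo '[[0, 0, 0, 0, 0, 0.1, 10], [0, 0, 0, 0, 0, 0.2, 10], [0, 0, 0, 0, 0, 0.3, 10], [0, 0, 0, 0, 0, 0.4, 10], [0, 0, 0, 0, 0, 0.5, 10], [0, 0, 0, 0, 0, 0.6, 10], [0, 0, 0, 0, 0, 0.6, 10], [0, 0, 0, 0, 0, 0.6, 10]]' > next.json && python3 steer.py next.json
python3 -c "
from bs import *
print(bush(bot.read_camera('wrist')))"
```

```text
clock: 14.93
eef_pos: [579.1, -340.6, 274.1]
ee_rot: [3.141, 0.0, 1.626]
ft_force: [-0.1, 0.7, -2.4]
gripper_width: 15.1
grasp_force: 58.8
[([243.4, 177.7], 93), ([277.3, 180.1], 90), ([253.9, 190.3], 17), ([321.2, 232.6], 216), ([220.3, 237.7], 121)]
clock: 15.65
eef_pos: [579.0, -340.5, 267.8]
ee_rot: [-3.141, -0.0, 1.626]
ft_force: [0.2, 0.1, -2.5]
gripper_width: 15.1
grasp_force: 58.8
[([243.3, 177.6], 94), ([277.2, 180.1], 93), ([253.7, 189.7], 26), ([320.8, 234.9], 143), ([218.4, 238.8], 38)]
clock: 16.37
eef_pos: [579.0, -340.5, 261.8]
ee_rot: [-3.141, -0.0, 1.626]
ft_force: [-0.5, -0.7, -0.7]
gripper_width: 15.1
grasp_force: 58.8
[([242.9, 179.1], 99), ([277.4, 181.5], 101), ([253.8, 190.3], 19), ([320.4, 236.6], 81)]
```

Touched down at z about 267. Now I'll lower the hook to mid-window and slide it out.

Scaled: 14 mm is 1.4, 11 mm is 1.1.

```bash
echo '[[0, 0, 0, 0, 0, 0.3, 10], [0, 0, 0, 0, 0, 0.7, 10], [0, 0, 0, 0, 0, 1.1, 10], [0, 0, 0, 0, 0, 1.4, 10], [0, 0, 0, 0, 0, 1.4, 10], [0, 0, 0, 0, 0, 1.4, 10]]' > next.json && python3 steer.py next.json
python3 -c "
from bs import *
print(bush(bot.read_camera('wrist')))"
echo '[[0, 0, 0, 0, 0.4, 0, 10], [0, 0, 0, 0, 1, 0, 10], [0, 0, 0, 0, 1.7, 0, 10], [0, 0, 0, 0, 2.4, 0, 10], [0, 0, 0, 0, 3, 0, 10], [0, 0, 0, 0, 3.3, 0, 10], [0, 0, 0, 0, 3.3, 0, 10], [0, 0, 0, 0, 3.3, 0, 10]]' > next.json && python3 steer.py next.json
python3 - <<'E'
from bs import *
np.set_printoptions(precision=1,suppress=True)
b=bot.read_camera('wrist');K=bot.get_calibration('wrist')
for p in bush(b,150,250): print(p,plane(K,p[0],28))
cv2.imwrite('pics/we.png',b)
E
```

```text
clock: 16.92
eef_pos: [578.9, -340.4, 247.4]
ee_rot: [-3.141, -0.0, 1.626]
ft_force: [0.2, 0.1, -1.7]
gripper_width: 15.0
grasp_force: 58.9
[([242.0, 183.0], 108), ([278.0, 185.5], 109)]
clock: 17.63
eef_pos: [612.1, -338.6, 247.6]
ee_rot: [-3.141, -0.0, 1.626]
ft_force: [-0.5, 0.1, -0.9]
gripper_width: 15.3
grasp_force: 59.1
([208.2, 182.8], 80) [ 552.7 -336.2   28. ]
([242.7, 185.5], 112) [ 583.3 -337.    28. ]
([223.7, 195.8], 68) [ 566.5 -347.5   28. ]
([219.9, 248.6], 60) [ 563.3 -400.    28. ]
```

The basket stands in the tray at about (567,−341) and didn't move. I'll lift the hook away and return to the rack.

```bash
echo '[[0, 0, 0, 0, 0, -0.5, 10], [0, 0, 0, 0, 0, -1.5, 10], [0, 0, 0, 0, 0, -3, 10], [0, 0, 0, 0, 0, -5, 10], [0, 0, 0, 0, 0, -7, 10], [0, 0, 0, 0, 0, -9.5, 10], [0, 0, 0, 0, 0, -12, 10], [0, 0, 0, 0, 0, -14.5, 10], [0, 0, 0, 0, 0, -16, 10], [0, 0, 0, 0, 0, -16.5, 10]]' > next.json && python3 steer.py next.json | head -2
python3 - <<'E'
from bs import *
np.set_printoptions(precision=1,suppress=True)
b=bot.read_camera('wrist');K=bot.get_calibration('wrist');cv2.imwrite('pics/wf.png',b)
for p in bush(b,90,250): print(p,plane(K,p[0],28))
E
echo '[[0, 0, 0, 0.8, 0, 0, 10], [0, 0, 0, 3, 0.2, 0, 10], [0, 0, 0, 6.5, 0.4, 0, 10], [0, 0, 0, 10, 0.5, 0, 10], [0, 0, 0, 13.5, 0.7, 0, 10], [0, 0, 0, 17, 0.9, 0, 10], [0, 0, 0, 20.5, 1.1, 0, 10], [0, 0, 0, 24, 1.3, 0, 10], [0, 0, 0, 27.2, 1.4, 0, 10], [0, 0, 0, 29.5, 1.6, 0, 10]]' > next.json && python3 steer.py next.json
echo '[[0, 0, 0, 0.8, 0, 0, 10], [0, 0, 0, 1.3, 0, 0, 10], [0, 0, 0, 1.3, 0, 0, 10], [0, 0, 0, 1.3, 0, 0, 10], [0, 0, 0, 1.3, 0, 0, 10]]' > next.json && python3 steer.py next.json
```

```text
clock: 18.52
eef_pos: [611.9, -339.1, 418.0]
([227.9, 151.2], 42) [ 550.4 -337.4   28. ]
([251.6, 153.0], 43) [ 582.7 -338.1   28. ]
([239.9, 160.5], 16) [ 567.  -349.3   28. ]
clock: 19.4
eef_pos: [610.7, -38.5, 411.3]
ee_rot: [-3.139, -0.002, 1.63]
ft_force: [-0.1, -0.1, -1.8]
gripper_width: 15.3
grasp_force: 59.1
clock: 19.82
eef_pos: [610.9, -32.3, 412.5]
ee_rot: [-3.141, 0.001, 1.623]
ft_force: [0.7, 0.0, -0.5]
gripper_width: 15.4
grasp_force: 59.1
```

```bash
echo '[[0, 0, 0, 0.2, 0.03, 0.5, 10], [0, 0, 0, 0.2, 0.03, 2, 10], [0, 0, 0, 0.2, 0.03, 3.5, 10], [0, 0, 0, 0.2, 0.03, 4.5, 10], [0, 0, 0, 0.2, 0.03, 5.5, 10], [0, 0, 0, 0.2, 0.03, 6.5, 10], [0, 0, 0, 0.2, 0.03, 7.5, 10], [0, 0, 0, 0.2, 0.03, 8.5, 10], [0, 0, 0, 0.2, 0.03, 9, 10], [0, 0, 0, 0.2, 0.03, 9, 10]]' > next.json && python3 steer.py next.json
echo '[[0, 0, 0, 0, 0, 0.5, 10], [0, 0, 0, 0, 0, 1.5, 10], [0, 0, 0, 0, 0, 2.7, 10], [0, 0, 0, 0, 0, 3.9, 10], [0, 0, 0, 0, 0, 5.1, 10], [0, 0, 0, 0, 0, 6.3, 10], [0, 0, 0, 0, 0, 7.3, 10], [0, 0, 0, 0, 0, 8, 10], [0, 0, 0, 0, 0, 8, 10], [0, 0, 0, 0, 0, 8, 10]]' > next.json && python3 steer.py next.json
```

```text
clock: 20.65
eef_pos: [610.8, -28.2, 321.2]
ee_rot: [-3.139, -0.0, 1.626]
ft_force: [-0.1, -0.1, -1.3]
gripper_width: 15.1
grasp_force: 58.9
clock: 21.48
eef_pos: [611.1, -28.3, 242.5]
ee_rot: [-3.141, -0.0, 1.626]
ft_force: [0.2, -0.5, -0.2]
gripper_width: 15.1
grasp_force: 58.9
```

```bash
echo '[[0, 0, 0, -0.1, 0, 0.2, 10], [0, 0, 0, -0.15, 0, 0.4, 10], [0, 0, 0, -0.15, 0, 0.6, 10], [0, 0, 0, -0.15, 0, 0.8, 10], [0, 0, 0, -0.15, 0, 0.9, 10], [0, 0, 0, -0.15, 0, 0.9, 10], [0, 0, 0, -0.15, 0, 0.9, 10]]' > next.json && python3 steer.py next.json
echo '[[0, 0, 0, 0, 0, 0.1, 10], [0, 0, 0, 0, 0, 0.2, 10], [0, 0, 0, 0, 0, 0.2, 10], [0, 0, 0, 0, 0, 0.2, 10]]' > next.json && python3 steer.py next.json
```

```text
clock: 22.07
eef_pos: [611.2, -29.7, 233.9]
ee_rot: [-3.142, -0.0, 1.626]
ft_force: [-0.1, 0.5, -0.9]
gripper_width: 15.2
grasp_force: 58.9
clock: 22.4
eef_pos: [611.3, -29.7, 232.0]
ee_rot: [3.141, -0.0, 1.626]
ft_force: [0.5, -0.6, 0.2]
gripper_width: 15.3
grasp_force: 59.0
```

```bash
for i in 1 2; do echo '[[0, 0, 0, 0, 0, 0.1, 10], [0, 0, 0, 0, 0, 0.1, 10], [0, 0, 0, 0, 0, 0.1, 10]]' > next.json && python3 steer.py next.json | grep -E 'eef|ft'; done
```

```text
eef_pos: [611.3, -29.7, 232.0]
ft_force: [-3.8, 0.7, 5.6]
eef_pos: [611.3, -29.7, 232.0]
ft_force: [-6.9, 1.1, 11.7]
```

Resting at exactly the original height. I'll relieve the preload, release, and rise.

```bash
echo '[[0, 0, 0, 0, 0, -0.2, 10], [0, 0, 0, 0, 0, -0.2, 10], [0, 0, 0, 0, 0, -0.2, 25], [0, 0, 0, 0, 0, -0.2, 40], [0, 0, 0, 0, 0, -0.2, 55], [0, 0, 0, 0, 0, -0.2, 55], [0, 0, 0, 0, 0, -0.2, 55], [0, 0, 0, 0, 0, -0.2, 55]]' > next.json && python3 steer.py next.json 
echo '[[0, 0, 0, 0, 0, -0.4, 55], [0, 0, 0, 0, 0, -1.5, 55], [0, 0, 0, 0, 0, -3, 55], [0, 0, 0, 0, 0, -4.6, 55], [0, 0, 0, 0, 0, -6.2, 55], [0, 0, 0, 0, 0, -7.2, 55], [0, 0, 0, 0, 0, -7.6, 55], [0, 0, 0, 0, 0, -7.6, 55]]' > next.json && python3 steer.py next.json
python3 - <<'E'
from bs import *
np.set_printoptions(precision=1,suppress=True)
for n in('scene','side','wrist'):
    b=bot.read_camera(n);cv2.imwrite(f'pics/{n}_end.png',b)
    if n=='wrist': continue
    d=np.abs(cv2.imread(f'pics/{n}0.png').astype(int)-b).max(2)>30
    if n=='scene':
        for y in range(160,290,3): print(y,''.join('#' if v else '.' for v in d[y,135:220]))
    else:
        for y in range(95,180,3): print(y,''.join('#' if v else '.' for v in d[y,190:280]))
        K=bot.get_calibration('side')
        m=cv2.inRange(cv2.cvtColor(b,cv2.COLOR_BGR2HSV),(15,110,60),(32,255,255))[180:250,310:375]
        _,l,s,c=cv2.connectedComponentsWithStats(m);print('tray bushings',[((c[i]+[310,180]).round(),s[i,4],plane(K,c[i]+[310,180],28)) for i in range(1,len(s)) if 4<s[i,4]<150])
E
```

```text
clock: 23.57
eef_pos: [611.3, -29.8, 231.8]
ee_rot: [-3.141, -0.0, 1.626]
ft_force: [-0.7, -0.1, 0.3]
gripper_width: 54.9
grasp_force: 0.0
clock: 24.23
eef_pos: [611.7, -29.8, 309.4]
ee_rot: [3.139, 0.0, 1.626]
ft_force: [0.2, -0.0, 0.0]
gripper_width: 55.2
grasp_force: 0.0
160 .....................#####.#..####.#####.#.####......................................
163 ......................####.##..#.#..#####...#........................................
166 .......................######..#####...#.............................................
169 ......................######..##.##..................................................
172 .......................#######.......................................................
175 .....................................................................................
178 .....................................................................................
181 .....................................................................................
184 ..............................#......................................................
187 ...........
[... 5341 characters left out ...]
.......................................................................
167 ..........#...........#...................................................................
170 ....................##....................................................................
173 ..........................................................................................
176 ..........................................................................................
179 ..........................................................................................
tray bushings [(array([336., 212.]), np.int32(20), array([ 570.2, -343.1,   28. ])), (array([339., 220.]), np.int32(6), array([ 552.5, -354.7,   28. ]))]
```

The rod's pixels match the initial image. The basket stands upright: the bushings give the same positions at z 28 from two wrist heights. Handing in.

```bash
python3 -c "
from plant import bot
print(bot.close_job())"
```

```text
the job is handed in; nothing more can be done
None
```

The basket stands upright in the drip tray, the hooked rod hangs back in its rack slot, and the job is handed in at about 24 s on the robot clock; no verdict was returned.

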